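Hook the drain ring out from behind the dish rack's guard

TASK

A steel drain ring has been dropped under the dish rack, behind its guard. With the hooked rod, reach under the guard, catch the ring from inside its hole and draw it out along the counter until it comes up against the low sliding stop bar and is pressed snugly but gently home on it; only the rod may touch the ring. Then lift the hook out and lay the rod down on the open counter well away from the ring, leaving the ring outside the guard and everything else where it stands.

Things in the scene. Friction and masses are not known exactly. Their poses are not given: they have to be found in the camera images.
- rod: Hooked rod, 160 g: black plastic handle 90 mm long, 18 wide, 18 to 50 mm above the counter, on a rear cross-foot 40 mm wide, 48 mm behind the origin; an 8 mm steel rod runs ahead at 30 mm height and bends straight down at its end. It stands on foot and tip. Origin: at counter level under the grip (grip centre 36 mm up, across the 18 mm; 80 N or more); x to the hook, z up.
- rod_tip (a point): Lowest point of the rod's down-turned finger (8 mm round): 240 mm ahead (+x) of the rod's origin, level with the foot's underside, so on the counter when the rod stands on it. The straight rod is 26 to 34 mm above this point.
- ring: Flat steel drain ring, about 200 g (hidden, 0.7 to 1.4 times that): outside diameter 70, hole 48, thickness 10 mm. Origin: centre of its underside; z up. It lies flat on the counter under the rack.
- rack: Fixed steel wire dish rack, 300 mm wide (x), 225 deep (y), wire top at 115 mm, white bowl on top. Origin: on the counter under the middle of its guard; +y runs in under the rack, z up. The ring starts at y 70 to 130, x -35 to 35 mm.
- guard (a point): Middle of the lower edge of the guard, 60 mm above the counter, axes as the rack's: an upright steel panel in the plane y = 0, 6 mm thick, 300 mm wide, its top at 155 mm. Below it the way is open between 10 mm legs at x = -147 and 147 mm. Over 20 N from the rod on guard or rack would bend it.
- track: Two flat aluminium rails (3 mm high, 236 mm apart) on the counter outside the guard, carrying a low steel stop bar parallel to the guard (250 long, 12 wide, 9 high), held fast by friction. Origin: on the counter midway between the rails, at y = 125 to 135 mm before the guard; x along the bar, +y to the guard.
- stop_zero (a point): Where the bar's centre line would be at the near end of its range (the track's origin). The bar is set anywhere 0 to 35 mm from here towards +y; where is not measured: find it by feel. Home: the ring touches its +y face, centre 41 mm beyond the bar's. A rigid stop: press with 3 to 12 N; under 2 N is not home, over 20 N bends the rails.
- lid: Bystander under the rack: solid aluminium jar lid, 40 mm across, 14 mm high; origin under its centre.
- spice: Bystander under the rack: amber spice jar, 36 mm across, 65 mm high; origin under its centre.
- cellar: Bystander: white salt bowl, 56 mm across, 35 mm high; origin under its centre.
- mug: Bystander: blue mug, 80 mm across, 95 mm high; origin under its centre.
- pepper: Bystander: glass jar with black cap, 48 mm across, 110 mm high; origin under its centre.
- brush: Bystander: washing-up brush lying on the counter along its x; origin under its middle.
- bowl: Bystander: steel bowl, 140 mm across, 60 mm high; origin under its centre.
Things that resemble listed ones, but are neither listed nor needed, are in the scene too. Of the things that look like the ring, the smaller one is meant.

How it is judged:
By the outcome, as a careful person would: the job done as asked, in the order asked, and still so for the second after the job is handed in, with the robot touching nothing.
It also fails if it takes over 61 s, if anything falls off the work surface, if the arm or the gripper's body presses on something with over 40 N, if the wrist force passes 120 N, or if a joint passes its speed limit or range.

ROBOT

A 7-joint arm with a two-finger parallel gripper is mounted at the origin on the work surface. World frame = base frame: x ahead of the robot, y to its left, z up, the work surface at z = 0. Lengths are in m, angles in rad, forces in N, time in s.
With the tool pointing down it reaches from about 0.425 to 0.925 m from the base axis. Payload 6.8 kg.
Tool frame: the origin (TCP) lies at the very end of the fingers, on their centre line; the grasp point (between the pads) lies 19 mm behind it (bot.grasp_offset is the distance from the TCP to the grasp point, in m); z points along the fingers, y is the direction in which the jaws open and shut (so a half turn about z gives the same grasp; the last joint's range is limited). The gripper opens to 85 mm and grips with 20 to 120 N. Pads are 22 mm wide; open, the fingers measure 114 mm over their backs; the gripper's body (76 mm by 85 mm) begins 54 mm behind the grasp point. The pads swing forward as they close: fully open they stand 13 mm farther back than shut.
Start: joints at [1.172, 0.477, 0.022, 1.555, -0.011, 1.109, -0.083], TCP at [0.194, -0.647, 0.231] pointing down, gripper open.
Joint ranges: [-2.96, 2.96], [-0.34, 2.1], [-1.41, 1.46], [0.24, 2.44], [-1.37, 4.51], [0.17, 1.92], [-2.96, 2.96]. Speed limits (rad/s): [2.39, 2.39, 3.14, 3.14, 3.14, 3.14, 3.14].

INTERFACE

Orientations are given as a unit quaternion [w, x, y, z].
In Python, from station import monitor, cams, bot, finder gives the robot as it stands.
- The arm moves only by the tool jog_arm, never from a script. Its argument "plan" is a list of rows, each an object of numbers: "x", "y", "z": the shift along the tool's x, y, z as a fraction of full scale; "wx", "wy", "wz": the turn, a rotation vector about the tool's x, y, z as a fraction of full scale. A call has 1 to 12 rows; each row is the pose to reach, as a shift and turn from the pose measured when the call began, along the tool's axes at that moment, turning the shorter way round; what a row does not reach only later rows make up. Full scale, the value 1, is 20 cm for a shift and 180 degrees for a turn. A row lasts 1/12 s, in which the tool goes at most 41.7 mm and 7.16 degrees, less where a joint would pass 70% of its speed; a pose out of reach is approached as far as the arm can. A call with a number of a shift or a turn outside -1 to 1 is refused whole. A call with a gripper value outside its range is refused whole. "hand" is the opening, from -1 (shut) to 1 (fully open), set as the call begins (left out, the last holds). The fingers move at their own pace and stop on an object; "grip_force" is the grip in N (left out, the last holds). Time passes only in rows, so rows that repeat a pose let the fingers close. It gives the time, the measured TCP pose, the force and the opening at its end, in the units of the state.
- monitor.get_obs(): the state, without advancing time (a new reading comes with each control period).
- cams.read_camera(name): name is "scene" or "top" or "wrist"; returns the picture (420x560x3 uint8, red, green, blue); there is no depth.
- cams.get_calibration(name): a dict with "fx", "fy", "cx", "cy" (pixels), "distortion" ([k1, k2, p1, p2, k3] as OpenCV has them; the pictures are not rectified), "extrinsics" (4x4, takes a point from world to camera coordinates). Camera axes: x right, y down, z forward; pixel columns grow to the right and rows downward; lengths in m; the calibration is good to about 2 mm. A picture is of the moment at which its call begins: read the wrist's pose just before it. get_calibration takes no time and is no camera call; for the wrist camera it gives the pose at the moment of the call.
- bot.hand_in(): hands the job in, once; it reports no verdict.
Trained networks look in the newest picture that a camera, given by its name, has taken for a name from the list of things; names that differ only in an ending like _2 or _b are one class to them, and where a whole thing is asked for, a point or a joint stands for the part that bears it (a point fixed in the world has none). Each returns a list of dicts, best first, with "confidence" (0 to 1); they miss things now and then, are a little off and sometimes report something else, mostly with a low value. They report only what shows in the picture. A call takes as long as a camera call. They do not tell look-alikes from the thing itself.
- finder.find_in(camera, target): "bbox" ([left, top, width, height] in pixels, round what is visible of it).
- finder.place_of(camera, target): "location" ([column, row] in pixels: a listed point, or the origin of a listed thing).
The state is a dict: "t": time; "q": joint angles; "joint_vel": joint speeds; "joint_torque": joint torques, N m; "eef_pos": TCP position; "tool_rot": TCP orientation; "contact_force": force on the tool from outside, world axes, zero at the start; "torque": the same for the moment, N m; "gripper_width": opening from 0.0 (shut) to 1.0 (fully open).
Only numpy, scipy, OpenCV 4.12 (cv2) and the standard library are available. Lean on these libraries where they do the work, as an engineer would, in place of code of your own. Each camera call takes 0.05 s, during which the arm holds its last target. There are 200 camera calls.

## Working session

There is one attempt and no reset: what is moved stays moved. The work goes in short steps, Python scripts to look and compute and a tool call to move; the robot and the scene stay as the last step left them, time stands still between calls to the robot, and variables do not carry over. Pictures are saved under pics/ and viewed, about 8 in all and at most 12, crops included, and the job is handed in when it is done.

Besides the shell and the picture viewer there is one more tool, called after "Emit:" by a JSON object that holds its "fn" and its "kwargs". jog_arm: Moves the arm, as the interface text tells. Shift numbers are shares of 20 cm and turn numbers shares of 180 degrees, none past 1 either way. Its arguments: {"type":"object","properties":{"plan":{"type":"array","items":{"type":"object","properties":{"x":{"type":"number","minimum":-1,"maximum":1},"y":{"type":"number","minimum":-1,"maximum":1},"z":{"type":"number","minimum":-1,"maximum":1},"wx":{"type":"number","minimum":-1,"maximum":1},"wy":{"type":"number","minimum":-1,"maximum":1},"wz":{"type":"number","minimum":-1,"maximum":1}}}},"hand":{"type":"number"},"grip_force":{"type":"number"}},"required":["plan"]}

```bash
ls; mkdir -p pics; cat > h.py <<'E'
import numpy as np, cv2
from station import monitor, cams, bot, finder
def ray(cam,px,z=0.0,cal=None):
    c=cal or cams.get_calibration(cam)
    K=np.array([[c['fx'],0,c['cx']],[0,c['fy'],c['cy']],[0,0,1.]])
    u=cv2.undistortPoints(np.array([[px]],float),K,np.array(c['distortion'],float))[0,0]
    E=np.array(c['extrinsics']);R,t=E[:3,:3],E[:3,3]
    o=-R.T@t; d=R.T@np.array([u[0],u[1],1.])
    return (o+d*(z-o[2])/d[2])
def proj(cam,P,cal=None):
    c=cal or cams.get_calibration(cam)
    K=np.array([[c['fx'],0,c['cx']],[0,c['fy'],c['cy']],[0,0,1.]])
    E=np.array(c['extrinsics'])
    return cv2.projectPoints(np.atleast_2d(np.array(P,float)),cv2.Rodrigues(E[:3,:3])[0],E[:3,3],K,np.array(c['distortion'],float))[0][:,0]
def snap(cam,fn,crop=None,s=1):
    im=cams.read_camera(cam)[:,:,::-1]
    if crop: x0,y0,x1,y1=crop; im=im[y0:y1,x0:x1]
    cv2.imwrite('pics/'+fn,cv2.resize(im,None,fx=s,fy=s,interpolation=cv2.INTER_CUBIC)); return im
E
python3 - <<'E'
from h import *
a=snap('scene','s1.png');b=snap('top','t1.png')
for cam in('scene','top'):
    for n in 'rod rod_tip ring rack guard track stop_zero lid spice cellar mug pepper brush bowl'.split():
        r=finder.place_of(cam,n)[:3]
        print(cam,n,[(np.round(q['location']).tolist(),round(q['confidence'],2),ray(cam,q['location'],0.06 if n=='guard' else 0)[:2].round(3).tolist()) for q in r])
for cam in('scene','top'):
    c=cams.get_calibration(cam);E=np.array(c['extrinsics']);print(cam,(-E[:3,:3].T@E[:3,3]).round(3),c['fx'])
o=monitor.get_obs();print(o)
E
```

```text
pics
scene rod [([165.0, 200.0], 0.86, [0.436, -0.366])]
scene rod_tip [([126.0, 245.0], 0.87, [0.672, -0.388]), ([252.0, 288.0], 0.66, [0.785, 0.013])]
scene ring [([332.0, 195.0], 0.83, [0.321, 0.19]), ([256.0, 227.0], 0.64, [0.533, -0.031]), ([337.0, 236.0], 0.51, [0.537, 0.22])]
scene rack [([297.0, 234.0], 0.86, [0.549, 0.099]), ([359.0, 220.0], 0.73, [0.448, 0.283])]
scene guard [([258.0, 228.0], 0.49, [0.609, -0.007])]
scene track [([256.0, 226.0], 0.72, [0.529, -0.03])]
scene stop_zero [([256.0, 228.0], 0.69, [0.537, -0.031])]
scene lid [([360.0, 217.0], 0.61, [0.434, 0.288])]
scene spice [([340.0, 266.0], 0.68, [0.666, 0.235])]
scene cellar [([217.0, 277.0], 0.67, [0.761, -0.088])]
scene mug [([254.0, 290.0], 0.77, [0.791, 0.018])]
scene pepper [([310.0, 292.0], 0.81, [0.775, 0.165]), ([252.0, 289.0], 0.57, [0.788, 0.013])]
scene brush [([160.0, 271.0], 0.67, [0.761, -0.249])]
scene bowl [([441.0, 239.0], 0.76, [0.504, 0.526])]
top rod [([435.0, 275.0], 0.77, [0.435, -0.371]), ([220.0, 235.0], 0.66, [0.535, 0.218])]
top rod_tip [([439.0, 191.0], 0.76, [0.668, -0.386])]
top r
[... 844 characters left out ...]
17188123,  0.47703134,  0.02238173,  1.55540277, -0.01152181,
        1.10930813, -0.08309361]), 'joint_vel': array([-2.87638771e-04,  3.48985491e-04, -1.61265543e-04,  7.02562606e-04,
        3.91299224e-05, -1.45362047e-04, -1.03140904e-03]), 'joint_torque': array([ 5.49295419e-05, -5.96315467e+01,  1.60638180e+00, -2.81542057e+01,
        1.25210563e-02,  1.63544453e-03, -5.27886129e-06]), 'eef_pos': array([ 0.19357053, -0.64665934,  0.23128534]), 'tool_rot': array([-1.49055702e-05,  9.89447532e-01,  1.44891619e-01,  1.73781430e-05]), 'contact_force': array([0.39403916, 0.19450267, 0.85621341]), 'torque': array([-0.00889559, -0.03602677,  0.01590622]), 'gripper_width': 1.0012022471893687}
```

View pictures.

View pics/s1.png

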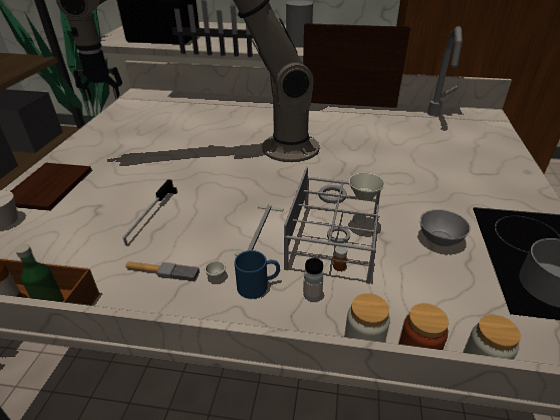

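View pics/t1.png

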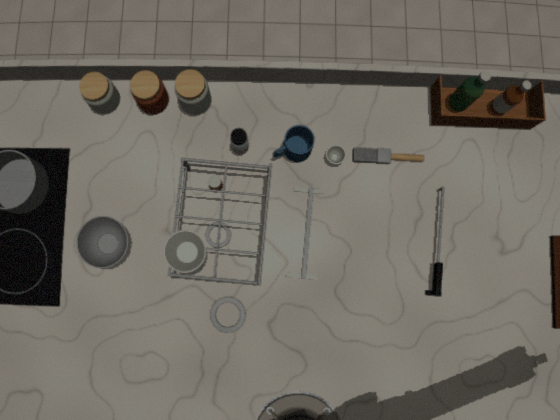

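```bash
python3 - <<'E'
from h import *
im=cv2.imread('pics/t1.png')
c=cv2.resize(im[150:300,165:330],None,fx=4,fy=4,interpolation=cv2.INTER_CUBIC)
c=cv2.convertScaleAbs(c,alpha=1.8,beta=10)
cv2.imwrite('pics/t1c.png',c)
im=cv2.imread('pics/s1.png')
c=cv2.resize(im[160:290,225:395],None,fx=4.5,fy=4.5,interpolation=cv2.INTER_CUBIC)
cv2.imwrite('pics/s1c.png',cv2.convertScaleAbs(c,alpha=1.8,beta=10))
E
```

```text
(no output)
```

View pics/t1c.png

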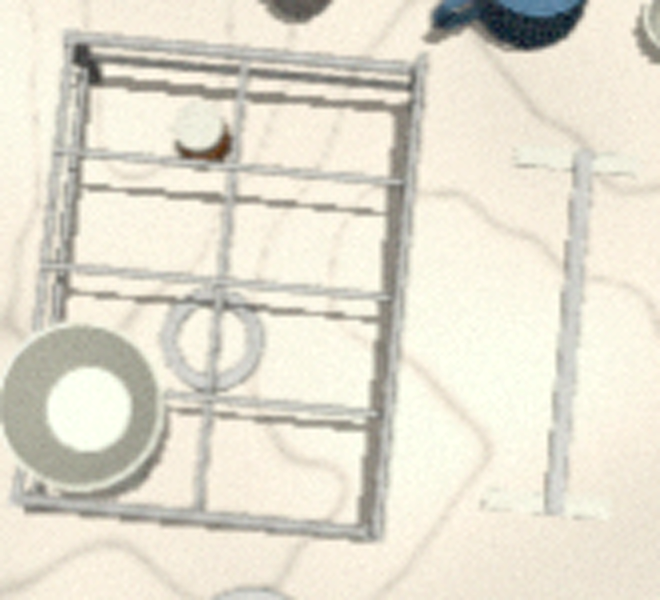

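View pics/s1c.png

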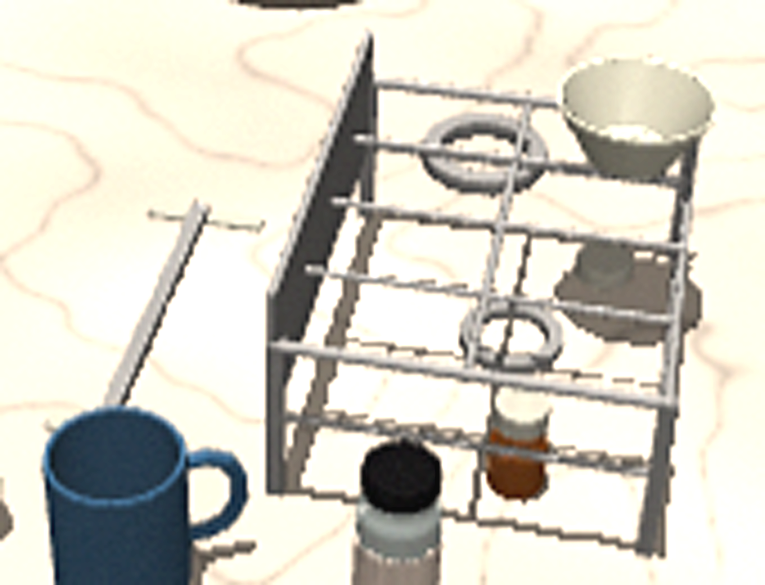

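Bar runs from crop (583,155) to (556,510); the guard's top edge from (421,60) to (375,537). Candidates for the ring: top (218,235), under the rack, and top (228,314), which is larger and lies outside. I choose the one under the rack, and check its size below. The spice jar and the lid are clear of the path.

```bash
python3 - <<'E'
from h import *
f=lambda p:(p[0]/4+165-.4,p[1]/4+150-.4)
for n,ps,z in [('guard',[(420,60),(375,537)],.155),('bar',[(583,155),(556,510)],.009),('rails',[(513,157),(634,168),(482,495),(606,512)],.003),('ring',[(213,340),(162,340),(264,340),(213,288),(213,392)],.005)]:
    P=[ray('top',f(p),z) for p in ps]
    print(n,[p[:2].round(3).tolist() for p in P])
    if len(P)==2: print(np.linalg.norm(P[0]-P[1]),np.degrees(np.arctan2(*(P[0]-P[1])[[1,0]])),(P[0]+P[1])[:2]/2)
g=lambda p:(p[0]/4.5+225-.4,p[1]/4.5+160-.4)
print('ring scene',ray('scene',g((512,337)),.005),'big',[ray('scene',g(p),.005).round(3) for p in [(420,155),(550,155)]])
print('lid',ray('scene',g((605,270)),.007))
print('rod box',[finder.find_in(c,'rod')[0] for c in ('top',)])
c=cams.get_calibration('top')
for z,px in [(.05,(435,278))]: print(ray('top',px,z))
from scipy.spatial.transform import Rotation as R
o=monitor.get_obs();w,x,y,zz=o['tool_rot'];print(R.from_quat([x,y,zz,w]).as_matrix().round(3))
im=cv2.imread('pics/t1.png')[175:305,410:460];cv2.imwrite('pics/rod.png',cv2.resize(im,None,fx=4.5,fy=4.5,interpolation=cv2.INTER_CUBIC))
E
```

```text
guard [[0.696, 0.089], [0.403, 0.111]]
0.29396394032475 -4.1951673499279165 [0.54967757 0.09977337]
bar [[0.666, -0.025], [0.424, -0.009]]
0.24267838930316243 -3.747771508009222 [ 0.54536485 -0.01702102]
rails [[0.665, 0.023], [0.659, -0.061], [0.434, 0.04], [0.424, -0.043]]
ring [[0.535, 0.224], [0.534, 0.259], [0.535, 0.19], [0.57, 0.225], [0.499, 0.223]]
ring scene [0.53711951 0.22356535 0.005     ] big [array([0.33 , 0.143, 0.005]), array([0.315, 0.241, 0.005])]
lid [0.45613249 0.2838285  0.007     ]
rod box [{'bbox': [424.1, 187.6, 22.0, 108.6], 'confidence': 0.79}]
[ 0.42583336 -0.35485566  0.05      ]
[[ 0.958  0.287  0.   ]
 [ 0.287 -0.958 -0.   ]
 [ 0.     0.    -1.   ]]
```

View pics/rod.png

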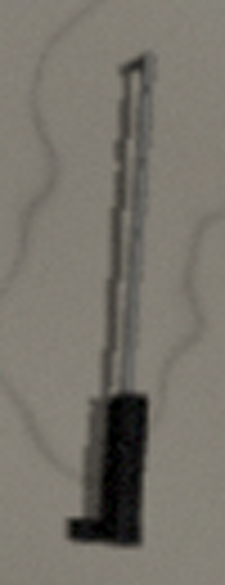

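```bash
cat >> h.py <<'E'
from scipy.spatial.transform import Rotation as Rn
def tgt(yaw,pitch=0):  # tool down, tool x along yaw(deg)
    a=np.radians(yaw);x=np.array([np.cos(a),np.sin(a),0]);z=np.array([0,0,-1.]);M=np.c_[x,np.cross(z,x),z]
    return Rn.from_matrix(M)
def pose():
    o=monitor.get_obs();w,x,y,z=o['tool_rot'];return o,o['eef_pos'],Rn.from_quat([x,y,z,w])
def to(pos,yaw):
    o,p,R=pose();d=R.inv().apply(np.array(pos)-p)/.2;w=(R.inv()*tgt(yaw)).as_rotvec()/np.pi
    print('xyz',d.round(4),'w',w.round(4),'rows',max(np.linalg.norm(d)*.2/.0417,np.linalg.norm(w)*180/7.16).round(1))
E
python3 - <<'E'
from h import *
f=lambda p:(p[0]/4.5+410-.4,p[1]/4.5+175-.4)
for p,z in [((148,395),.05),((141,543),.05),((137,300),.03),((147,120),.034),((124,395),.05)]: print(p,ray('top',f(p),z))
to([.315,-.51,.2],6);to([.436,-.369,.13],-4.5)
E
```

```text
(148, 395) [ 0.46741598 -0.37592447  0.05      ]
(141, 543) [ 0.38051877 -0.37044522  0.05      ]
(137, 300) [ 0.52547325 -0.37697507  0.03      ]
(147, 120) [ 0.6346247  -0.38434957  0.034     ]
(124, 395) [ 0.46723184 -0.36132909  0.05      ]
xyz [ 0.7776 -0.4806  0.1565] w [ 0.     -0.      0.0592] rows 4.4
xyz [ 1.5593 -0.9826  0.5065] w [ 0.     -0.      0.1176] rows 9.2
```

Emit:
{"fn": "jog_arm", "kwargs": {"plan": [{"x": 0.39, "y": -0.24, "z": 0.08, "wz": 0.03}, {"x": 0.78, "y": -0.48, "z": 0.16, "wz": 0.06}, {"x": 0.78, "y": -0.48, "z": 0.16, "wz": 0.06}, {"x": 0.78, "y": -0.48, "z": 0.16, "wz": 0.06}, {"x": 0.78, "y": -0.48, "z": 0.16, "wz": 0.06}, {"x": 0.78, "y": -0.48, "z": 0.16, "wz": 0.06}], "hand": 1}}

```text
invalid input at $.plan[0]: expected keys x, y, z, wx, wy, wz
```

```bash
python3 - <<'E'
from h import *
to([.428,-.366,.15],-4.5)
E
```

```text
xyz [ 1.5253 -1.0084  0.4065] w [ 0.     -0.      0.1176] rows 9.0
```

Emit:
{"fn": "jog_arm", "kwargs": {"plan": [{"x": 0.39, "y": -0.24, "z": 0.08, "wx": 0, "wy": 0, "wz": 0.03}, {"x": 0.78, "y": -0.5, "z": 0.2, "wx": 0, "wy": 0, "wz": 0.06}, {"x": 0.78, "y": -0.5, "z": 0.2, "wx": 0, "wy": 0, "wz": 0.06}, {"x": 0.78, "y": -0.5, "z": 0.2, "wx": 0, "wy": 0, "wz": 0.06}, {"x": 0.78, "y": -0.5, "z": 0.2, "wx": 0, "wy": 0, "wz": 0.06}, {"x": 0.78, "y": -0.5, "z": 0.2, "wx": 0, "wy": 0, "wz": 0.06}], "hand": 1}}

```text
t: 2.05
eef_pos: [0.3195, -0.5002, 0.1901]
tool_rot: [-0.002, 0.998, 0.056, 0.001]
contact_force: [0.5, -0.7, -0.4]
gripper_width: 0.997
```

```bash
python3 - <<'E'
from h import *
to([.428,-.366,.15],-4.5)
E
```

```text
xyz [ 0.6134 -0.6056  0.2041] w [-0.0014 -0.0004  0.0605] rows 4.2
```

Emit:
{"fn": "jog_arm", "kwargs": {"plan": [{"x": 0.3, "y": -0.3, "z": 0.1, "wx": 0, "wy": 0, "wz": 0.03}, {"x": 0.613, "y": -0.606, "z": 0.204, "wx": -0.0014, "wy": 0, "wz": 0.0605}, {"x": 0.613, "y": -0.606, "z": 0.204, "wx": -0.0014, "wy": 0, "wz": 0.0605}, {"x": 0.613, "y": -0.606, "z": 0.204, "wx": -0.0014, "wy": 0, "wz": 0.0605}, {"x": 0.613, "y": -0.606, "z": 0.204, "wx": -0.0014, "wy": 0, "wz": 0.0605}, {"x": 0.613, "y": -0.606, "z": 0.204, "wx": -0.0014, "wy": 0, "wz": 0.0605}, {"x": 0.613, "y": -0.606, "z": 0.204, "wx": -0.0014, "wy": 0, "wz": 0.0605}]}}

```text
t: 2.63
eef_pos: [0.4285, -0.3654, 0.15]
tool_rot: [0.0, 0.999, -0.038, 0.001]
contact_force: [-0.8, -0.9, 0.8]
gripper_width: 0.999
```

```bash
python3 - <<'E'
from h import *
to([.428,-.366,.15],-4.5)
im=snap('wrist','w1.png')
for n in ['rod','rod_tip']: print(n,[(np.round(q['location']),q['confidence'],ray('wrist',q['location'],0)) for q in finder.place_of('wrist',n)[:2]])
E
```

```text
xyz [-0.0022  0.0031 -0.0001] w [ 0.     -0.0003  0.0008] rows 0.0
rod [(array([282., 192.]), 0.83, array([ 0.43262097, -0.37140703,  0.        ]))]
rod_tip []
```

View pics/w1.png

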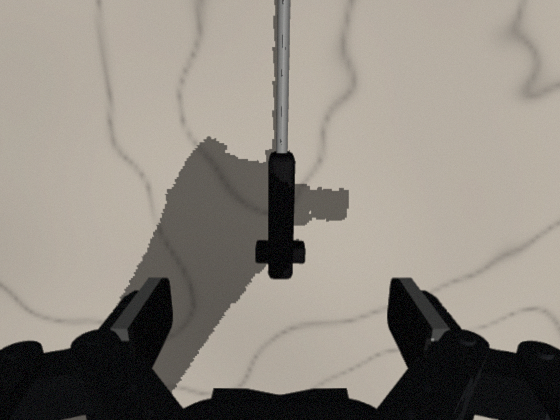

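```bash
python3 - <<'E'
from h import *
for p,z in [((281,153),.045),((281,277),.045),((280.5,251),.012),((280.5,210),.05),((281.5,140),.034),((283.5,5),.034)]: print(p,z,ray('wrist',p,z).round(4))
E
```

```text
(281, 153) 0.045 [ 0.4698 -0.3736  0.045 ]
(281, 277) 0.045 [ 0.3793 -0.3663  0.045 ]
(280.5, 251) 0.012 [ 0.3866 -0.3666  0.012 ]
(280.5, 210) 0.05 [ 0.4318 -0.3701  0.05  ]
(281.5, 140) 0.034 [ 0.4773 -0.3746  0.034 ]
(283.5, 5) 0.034 [ 0.5623 -0.3827  0.034 ]
```

```bash
python3 - <<'E'
from h import *
to([.434,-.3702,.017],-5)
E
```

```text
xyz [0.0365 0.0074 0.6672] w [ 0.0004 -0.0004  0.0018] rows 3.2
```

```bash
python3 - <<'E'
from h import *
for i in range(2):
    o,p,R=pose();print(o['t'],p,o['joint_vel'].round(3)); to([.434,-.3702,.017],-5); cams.read_camera('wrist')
E
```

```text
2.7833 [ 0.42669068 -0.36796     0.15043646] [ 0.006 -0.    -0.004  0.002 -0.002  0.    -0.002]
xyz [0.0365 0.0074 0.6672] w [ 0.0004 -0.0004  0.0018] rows 3.2
2.8333 [ 0.42670583 -0.36789733  0.15041199] [ 0.002 -0.    -0.007  0.004 -0.    -0.002 -0.002]
xyz [0.0364 0.0078 0.6671] w [ 0.0003 -0.0004  0.0018] rows 3.2
```

Emit:
{"fn": "jog_arm", "kwargs": {"plan": [{"x": 0.036, "y": 0.008, "z": 0.2, "wx": 0, "wy": 0, "wz": 0.002}, {"x": 0.036, "y": 0.008, "z": 0.4, "wx": 0, "wy": 0, "wz": 0.002}, {"x": 0.036, "y": 0.008, "z": 0.55, "wx": 0, "wy": 0, "wz": 0.002}, {"x": 0.036, "y": 0.008, "z": 0.63, "wx": 0, "wy": 0, "wz": 0.002}, {"x": 0.036, "y": 0.008, "z": 0.667, "wx": 0, "wy": 0, "wz": 0.002}, {"x": 0.036, "y": 0.008, "z": 0.667, "wx": 0, "wy": 0, "wz": 0.002}, {"x": 0.036, "y": 0.008, "z": 0.667, "wx": 0, "wy": 0, "wz": 0.002}]}}

```text
t: 3.47
eef_pos: [0.4341, -0.371, 0.0177]
tool_rot: [0.001, 0.999, -0.044, 0.001]
contact_force: [0.2, -1.0, -0.7]
gripper_width: 1.001
```

Emit:
{"fn": "jog_arm", "kwargs": {"plan": [{"x": 0, "y": 0, "z": 0, "wx": 0, "wy": 0, "wz": 0}, {"x": 0, "y": 0, "z": 0, "wx": 0, "wy": 0, "wz": 0}, {"x": 0, "y": 0, "z": 0, "wx": 0, "wy": 0, "wz": 0}, {"x": 0, "y": 0, "z": 0, "wx": 0, "wy": 0, "wz": 0}, {"x": 0, "y": 0, "z": 0, "wx": 0, "wy": 0, "wz": 0}, {"x": 0, "y": 0, "z": 0, "wx": 0, "wy": 0, "wz": 0}, {"x": 0, "y": 0, "z": 0, "wx": 0, "wy": 0, "wz": 0}, {"x": 0, "y": 0, "z": 0, "wx": 0, "wy": 0, "wz": 0}], "hand": -1, "grip_force": 100}}

```text
t: 4.13
eef_pos: [0.4344, -0.3711, 0.0183]
tool_rot: [0.001, 0.999, -0.045, 0.001]
contact_force: [-0.2, 0.9, 5.8]
gripper_width: 0.192
```

```bash
python3 - <<'E'
from h import *
o,p,R=pose();print(o);print(R.as_matrix().round(3)); to([p[0],p[1],p[2]+.1],86)
E
```

```text
{'t': 4.1333, 'q': array([ 0.6109031 ,  0.59170721, -0.01712246,  1.95431454,  0.01762363,
        0.59237734, -1.07788999]), 'joint_vel': array([-0.00157604,  0.00119233,  0.00087836, -0.00020095,  0.0001676 ,
       -0.00058048,  0.0005939 ]), 'joint_torque': array([-4.89035645e-02, -5.30313957e+01,  1.25198364e+00, -1.69908839e+01,
        1.60892936e-01, -4.42806780e-01,  9.49604949e-02]), 'eef_pos': array([ 0.43444041, -0.37114958,  0.01831852]), 'tool_rot': array([ 9.97267504e-04,  9.99004279e-01, -4.45830894e-02,  1.34310848e-03]), 'contact_force': array([-0.22659138,  0.94822032,  5.75931054]), 'torque': array([ 0.23356338,  0.26700724, -0.12047865]), 'gripper_width': 0.19233025122079808}
[[ 0.996 -0.089  0.003]
 [-0.089 -0.996 -0.002]
 [ 0.003  0.002 -1.   ]]
xyz [ 0.0014  0.0009 -0.5   ] w [ 1.200e-03 -2.000e-04 -5.062e-01] rows 12.7
```

```bash
python3 - <<'E'
from h import *
to([.49,-.25,.09],50);to([.507,-.19,.09],86)
E
```

```text
xyz [ 0.2237 -0.6274 -0.359 ] w [ 0.001  -0.0005 -0.3062] rows 7.7
xyz [ 0.2817 -0.9338 -0.3594] w [ 1.200e-03 -2.000e-04 -5.062e-01] rows 12.7
```

Emit:
{"fn": "jog_arm", "kwargs": {"plan": [{"x": 0, "y": 0, "z": -0.1, "wx": 0, "wy": 0, "wz": 0}, {"x": 0, "y": 0, "z": -0.25, "wx": 0, "wy": 0, "wz": -0.02}, {"x": 0.03, "y": -0.1, "z": -0.36, "wx": 0, "wy": 0, "wz": -0.05}, {"x": 0.06, "y": -0.2, "z": -0.36, "wx": 0, "wy": 0, "wz": -0.085}, {"x": 0.09, "y": -0.3, "z": -0.36, "wx": 0, "wy": 0, "wz": -0.12}, {"x": 0.12, "y": -0.4, "z": -0.36, "wx": 0, "wy": 0, "wz": -0.16}, {"x": 0.16, "y": -0.5, "z": -0.36, "wx": 0, "wy": 0, "wz": -0.2}, {"x": 0.2, "y": -0.57, "z": -0.36, "wx": 0, "wy": 0, "wz": -0.24}, {"x": 0.22, "y": -0.62, "z": -0.36, "wx": 0, "wy": 0, "wz": -0.27}, {"x": 0.224, "y": -0.63, "z": -0.36, "wx": 0, "wy": 0, "wz": -0.29}, {"x": 0.224, "y": -0.63, "z": -0.36, "wx": 0, "wy": 0, "wz": -0.305}, {"x": 0.224, "y": -0.63, "z": -0.36, "wx": 0, "wy": 0, "wz": -0.306}]}}

```text
t: 5.13
eef_pos: [0.4898, -0.249, 0.0899]
tool_rot: [0.001, 0.906, 0.423, 0.001]
contact_force: [0.3, 0.1, -1.7]
gripper_width: 0.194
```

```bash
python3 - <<'E'
from h import *
o,p,R=pose();print(o['contact_force'],o['torque'])
to([.507,-.19,.09],86)
E
```

```text
[ 0.2838478   0.12527735 -1.66910337] [-0.03062313  0.01244441 -0.02140684]
xyz [ 0.2815 -0.1234 -0.0011] w [ 0.0008  0.0003 -0.1994] rows 5.0
```

Emit:
{"fn": "jog_arm", "kwargs": {"plan": [{"x": 0.06, "y": -0.02, "z": 0, "wx": 0, "wy": 0, "wz": -0.04}, {"x": 0.12, "y": -0.05, "z": 0, "wx": 0, "wy": 0, "wz": -0.08}, {"x": 0.18, "y": -0.08, "z": 0, "wx": 0, "wy": 0, "wz": -0.12}, {"x": 0.23, "y": -0.1, "z": 0, "wx": 0, "wy": 0, "wz": -0.16}, {"x": 0.27, "y": -0.12, "z": 0, "wx": 0, "wy": 0, "wz": -0.19}, {"x": 0.28, "y": -0.123, "z": 0, "wx": 0.001, "wy": 0, "wz": -0.199}, {"x": 0.28, "y": -0.123, "z": 0, "wx": 0.001, "wy": 0, "wz": -0.199}, {"x": 0.28, "y": -0.123, "z": 0, "wx": 0.001, "wy": 0, "wz": -0.199}, {"x": 0.28, "y": -0.123, "z": 0, "wx": 0.001, "wy": 0, "wz": -0.199}]}}

```text
t: 5.88
eef_pos: [0.5065, -0.1913, 0.0897]
tool_rot: [-0.0, 0.733, 0.68, -0.001]
contact_force: [0.2, 1.3, -1.1]
gripper_width: 0.196
```

```bash
python3 - <<'E'
from h import *
o,p,R=pose();print(p,o['contact_force'],o['torque'],R.as_matrix().round(4))
z=p[2]-.0183
print('rod z',z)
im=snap('top','t2.png')
for c in('top','scene','wrist'):
    if c!='top': cams.read_camera(c)
    for n in('rod','rod_tip'): print(c,n,[(np.round(q['location'],1).tolist(),round(q['confidence'],2),ray(c,q['location'],z).round(4).tolist()) for q in finder.place_of(c,n)[:2]])
E
```

```text
[ 0.50652871 -0.19129927  0.08966523] [ 0.16891686  1.34201311 -1.0923441 ] [-0.08760234 -0.02039784 -0.05095683] [[ 0.0748  0.9972 -0.0014]
 [ 0.9972 -0.0748 -0.001 ]
 [-0.0011 -0.0013 -1.    ]]
rod z 0.07136522525317043
top rod [([374.8, 247.4], 0.73, [0.5027, -0.189, 0.0714]), ([334.8, 155.8], 0.38, [0.7438, -0.0839, 0.0714])]
top rod_tip [([283.2, 242.2], 0.74, [0.5118, 0.0494, 0.0714])]
scene rod [([207.9, 198.7], 0.87, [0.5061, -0.1853, 0.0714]), ([297.2, 220.1], 0.6, [0.5711, 0.1019, 0.0714])]
scene rod_tip [([281.2, 210.7], 0.75, [0.5331, 0.0489, 0.0714])]
wrist rod [([280.2, 270.0], 0.57, [0.5081, -0.1942, 0.0714])]
wrist rod_tip []
```

```bash
python3 - <<'E'
from h import *
to([.507,-.19,.0345],86);to([.518,-.0155,.0345],86)
E
```

```text
xyz [0.0018 0.0009 0.2765] w [-0.0003  0.0002 -0.0005] rows 1.3
xyz [ 0.876  -0.0064  0.276 ] w [-0.0003  0.0002 -0.0005] rows 4.4
```

Emit:
{"fn": "jog_arm", "kwargs": {"plan": [{"x": 0.002, "y": 0.001, "z": 0.1, "wx": 0, "wy": 0, "wz": 0}, {"x": 0.002, "y": 0.001, "z": 0.2, "wx": 0, "wy": 0, "wz": 0}, {"x": 0.002, "y": 0.001, "z": 0.276, "wx": 0, "wy": 0, "wz": 0}, {"x": 0.002, "y": 0.001, "z": 0.276, "wx": 0, "wy": 0, "wz": 0}, {"x": 0.002, "y": 0.001, "z": 0.276, "wx": 0, "wy": 0, "wz": 0}, {"x": 0.002, "y": 0.001, "z": 0.276, "wx": 0, "wy": 0, "wz": 0}]}}

```text
t: 6.83
eef_pos: [0.5076, -0.19, 0.0354]
tool_rot: [0.0, 0.732, 0.681, -0.0]
contact_force: [1.2, 0.3, -1.2]
gripper_width: 0.192
```

```bash
python3 - <<'E'
from h import *
o,p,R=pose();print(p,o['contact_force'],R.as_matrix().round(4)[2])
to([.518,-.0155,.0345],86)
snap('scene','s2.png',(225,160,395,290),4.5)
for n in('rod_tip','ring'): print(n,[(np.round(q['location'],1).tolist(),round(q['confidence'],2),ray('scene',q['location'],p[2]-.0183 if n=='rod_tip' else 0).round(4).tolist()) for q in finder.place_of('scene',n)[:3]])
E
```

```text
[ 0.50763114 -0.19002349  0.03535433] [ 1.17397638  0.2981581  -1.2330619 ] [-7.e-04 -0.e+00 -1.e+00]
xyz [ 0.8741 -0.0105  0.0037] w [-0.      0.0002 -0.0005] rows 4.2
rod_tip []
ring [([338.8, 237.5], 0.75, [0.545, 0.2256, 0.0]), ([331.4, 193.9], 0.55, [0.3148, 0.1883, 0.0])]
```

View pics/s2.png

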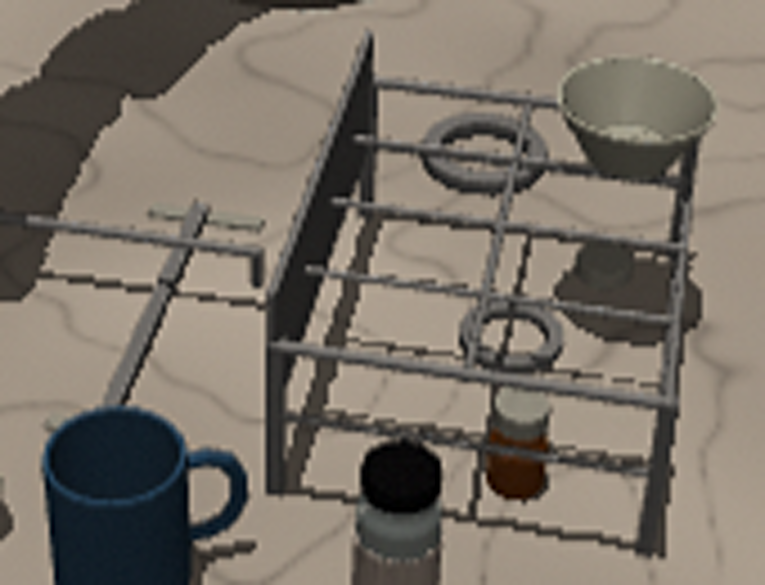

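```bash
python3 - <<'E'
from h import *
g=lambda p:(p[0]/4.5+225-.4,p[1]/4.5+160-.4)
for z in(.013,.017): print(ray('scene',g((257,286)),z), ray('scene',g((511,338)),.005))
E
```

```text
[0.51876404 0.04774494 0.013     ] [0.53827157 0.22296002 0.005     ]
[0.52378883 0.04858597 0.017     ] [0.53827157 0.22296002 0.005     ]
```

Emit:
{"fn": "jog_arm", "kwargs": {"plan": [{"x": 0.08, "y": 0, "z": 0.003, "wx": 0, "wy": 0, "wz": 0}, {"x": 0.18, "y": -0.001, "z": 0.003, "wx": 0, "wy": 0, "wz": 0}, {"x": 0.28, "y": -0.001, "z": 0.003, "wx": 0, "wy": 0, "wz": 0}, {"x": 0.38, "y": -0.001, "z": 0.003, "wx": 0, "wy": 0, "wz": 0}, {"x": 0.48, "y": -0.002, "z": 0.003, "wx": 0, "wy": 0, "wz": 0}, {"x": 0.58, "y": -0.002, "z": 0.003, "wx": 0, "wy": 0, "wz": 0}, {"x": 0.68, "y": -0.002, "z": 0.003, "wx": 0, "wy": 0, "wz": 0}, {"x": 0.78, "y": -0.003, "z": 0.003, "wx": 0, "wy": 0, "wz": 0}, {"x": 0.85, "y": -0.003, "z": 0.003, "wx": 0, "wy": 0, "wz": 0}, {"x": 0.874, "y": -0.003, "z": 0.003, "wx": 0, "wy": 0, "wz": 0}, {"x": 0.874, "y": -0.003, "z": 0.003, "wx": 0, "wy": 0, "wz": 0}, {"x": 0.874, "y": -0.003, "z": 0.003, "wx": 0, "wy": 0, "wz": 0}]}}

```text
t: 7.98
eef_pos: [0.5199, -0.0166, 0.0352]
tool_rot: [0.001, 0.732, 0.681, -0.0]
contact_force: [0.1, -0.4, -1.5]
gripper_width: 0.195
```

```bash
python3 - <<'E'
from h import *
o,p,R=pose();print(p,o['contact_force'],o['torque'],R.as_matrix().round(4)[2])
to([.5195,-.0155,.0345],86);to([.5195,-.0155,.0205],86)
a=snap('scene','s3.png',(300,200,385,275),5);b=snap('top','t3.png',(190,200,270,275),5)
a=cv2.imread('pics/s3.png');b=cv2.imread('pics/t3.png');cv2.imwrite('pics/m3.png',cv2.convertScaleAbs(np.hstack([a[:375],b[:375]])[:,:800],alpha=1.6))
E
```

```text
[ 0.51989694 -0.01664044  0.03524533] [ 0.07096127 -0.40582792 -1.49334446] [-0.06764518  0.0130648  -0.01054079] [-0.0018  0.0014 -1.    ]
xyz [ 0.0056 -0.0024  0.0037] w [ 0.0004  0.0006 -0.0006] rows 0.0
xyz [ 0.0057 -0.0025  0.0737] w [ 0.0004  0.0006 -0.0006] rows 0.4
```

View pics/m3.png

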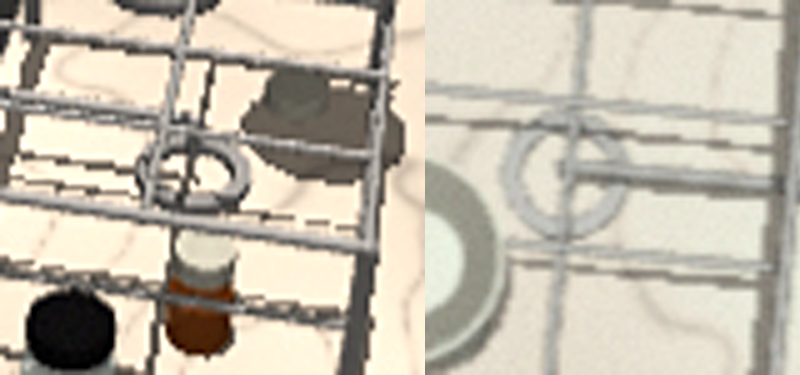

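Emit:
{"fn": "jog_arm", "kwargs": {"plan": [{"x": 0.005, "y": -0.002, "z": 0.03, "wx": 0, "wy": 0, "wz": 0}, {"x": 0.005, "y": -0.002, "z": 0.06, "wx": 0, "wy": 0, "wz": 0}, {"x": 0.005, "y": -0.002, "z": 0.074, "wx": 0, "wy": 0, "wz": 0}, {"x": 0.005, "y": -0.002, "z": 0.074, "wx": 0, "wy": 0, "wz": 0}, {"x": 0.005, "y": -0.002, "z": 0.074, "wx": 0, "wy": 0, "wz": 0}, {"x": 0.005, "y": -0.002, "z": 0.074, "wx": 0, "wy": 0, "wz": 0}]}}

```text
t: 8.58
eef_pos: [0.5193, -0.0164, 0.0201]
tool_rot: [0.001, 0.733, 0.681, -0.0]
contact_force: [0.3, 0.1, -1.7]
gripper_width: 0.195
```

```bash
python3 - <<'E'
from h import *
o,p,R=pose();print(p,o['contact_force'],o['torque'],R.as_matrix().round(4)[2])
u=np.array([np.cos(np.radians(86)),np.sin(np.radians(86)),0])
q=np.array([.5195,-.0155,.0205])
for d in(.03,.1,.19): to(q-d*u,86)
E
```

```text
[ 0.51934739 -0.01642551  0.0201043 ] [ 0.31486068  0.07798666 -1.65911726] [ 0.00011904  0.00429667 -0.02252177] [-1.9e-03  7.0e-04 -1.0e+00]
xyz [-0.1453  0.001  -0.0017] w [ 0.0002  0.0006 -0.0011] rows 0.7
xyz [-0.4953  0.0022 -0.001 ] w [ 0.0002  0.0006 -0.0011] rows 2.4
xyz [-9.453e-01  3.800e-03 -1.000e-04] w [ 0.0002  0.0006 -0.0011] rows 4.5
```

Emit:
{"fn": "jog_arm", "kwargs": {"plan": [{"x": -0.04, "y": 0, "z": 0, "wx": 0, "wy": 0, "wz": 0}, {"x": -0.08, "y": 0, "z": 0, "wx": 0, "wy": 0, "wz": 0}, {"x": -0.11, "y": 0, "z": 0, "wx": 0, "wy": 0, "wz": 0}, {"x": -0.15, "y": 0, "z": 0, "wx": 0, "wy": 0, "wz": 0}, {"x": -0.2, "y": 0, "z": 0, "wx": 0, "wy": 0, "wz": 0}, {"x": -0.25, "y": 0, "z": 0, "wx": 0, "wy": 0, "wz": 0}, {"x": -0.3, "y": 0.001, "z": 0, "wx": 0, "wy": 0, "wz": -0.001}, {"x": -0.35, "y": 0.001, "z": 0, "wx": 0, "wy": 0, "wz": -0.001}, {"x": -0.4, "y": 0.001, "z": 0, "wx": 0, "wy": 0, "wz": -0.001}, {"x": -0.44, "y": 0.002, "z": 0, "wx": 0, "wy": 0, "wz": -0.001}, {"x": -0.47, "y": 0.002, "z": 0, "wx": 0, "wy": 0, "wz": -0.001}, {"x": -0.49, "y": 0.002, "z": 0, "wx": 0, "wy": 0, "wz": -0.001}]}}

```text
t: 9.58
eef_pos: [0.5124, -0.1153, 0.0203]
tool_rot: [0.001, 0.732, 0.681, -0.001]
contact_force: [0.1, 1.1, -1.7]
gripper_width: 0.194
```

```bash
python3 - <<'E'
from h import *
o,p,R=pose();print(p,o['contact_force'],o['torque'],R.as_matrix().round(4)[2])
snap('top','t4.png')
print([(np.round(q['location'],1).tolist(),round(q['confidence'],2),ray('top',q['location'],0).round(4).tolist()) for q in finder.place_of('top','ring')[:4]])
snap('scene','s4.png')
print([(np.round(q['location'],1).tolist(),round(q['confidence'],2),ray('scene',q['location'],0).round(4).tolist()) for q in finder.place_of('scene','ring')[:4]])
u=np.array([np.cos(np.radians(86)),np.sin(np.radians(86)),0])
q=np.array([.5195,-.0155,.0205])
for d in(.19,.21,): to(q-d*u,86)
E
```

```text
[ 0.51243132 -0.11529963  0.02026243] [ 0.05250936  1.12116065 -1.70292401] [ 0.14936099 -0.02864327 -0.02859866] [-2.1e-03  6.0e-04 -1.0e+00]
[([250.2, 236.6], 0.68, [0.5314, 0.1368, 0.0])]
[([250.1, 226.9], 0.72, [0.536, -0.0489, 0.0]), ([332.9, 194.7], 0.5, [0.3189, 0.1937, 0.0])]
xyz [-4.557e-01  1.000e-04 -1.000e-04] w [ 0.0002  0.0006 -0.0001] rows 2.2
xyz [-5.557e-01  2.000e-04  1.000e-04] w [ 0.0002  0.0006 -0.0001] rows 2.7
```

Emit:
{"fn": "jog_arm", "kwargs": {"plan": [{"x": -0.03, "y": 0, "z": 0, "wx": 0, "wy": 0, "wz": 0}, {"x": -0.08, "y": 0, "z": 0, "wx": 0, "wy": 0, "wz": 0}, {"x": -0.13, "y": 0, "z": 0, "wx": 0, "wy": 0, "wz": 0}, {"x": -0.18, "y": 0, "z": 0, "wx": 0, "wy": 0, "wz": 0}, {"x": -0.23, "y": 0, "z": 0, "wx": 0, "wy": 0, "wz": 0}, {"x": -0.28, "y": 0, "z": 0, "wx": 0, "wy": 0, "wz": 0}, {"x": -0.33, "y": 0, "z": 0, "wx": 0, "wy": 0, "wz": 0}, {"x": -0.38, "y": 0, "z": 0, "wx": 0, "wy": 0, "wz": 0}, {"x": -0.42, "y": 0, "z": 0, "wx": 0, "wy": 0, "wz": 0}, {"x": -0.45, "y": 0, "z": 0, "wx": 0, "wy": 0, "wz": 0}, {"x": -0.47, "y": 0, "z": 0, "wx": 0, "wy": 0, "wz": 0}, {"x": -0.48, "y": 0, "z": 0, "wx": 0, "wy": 0, "wz": 0}]}}

```text
t: 10.78
eef_pos: [0.5058, -0.2105, 0.0204]
tool_rot: [0.001, 0.732, 0.682, -0.0]
contact_force: [-0.0, 1.9, -1.8]
gripper_width: 0.191
```

```bash
python3 - <<'E'
from h import *
o,p,R=pose();print(p,o['contact_force'],o['torque'],R.as_matrix().round(4)[2])
a=snap('top','t5.png',(230,170,350,290),4)
a=snap('scene','s5.png',(220,170,320,260),5)
a=cv2.imread('pics/s5.png')[:450];b=cv2.imread('pics/t5.png');b=cv2.resize(b,(300*480//480,300));c=np.zeros((450,800,3),np.uint8);c[:,:500]=a;c[:300,500:]=b
cv2.imwrite('pics/m5.png',cv2.convertScaleAbs(c,alpha=1.5))
E
```

```text
[ 0.5057658  -0.21054364  0.02044534] [-0.00881946  1.93067903 -1.82409857] [ 0.28809558 -0.00827078 -0.01919772] [-2.e-03  7.e-04 -1.e+00]
```

View pics/m5.png

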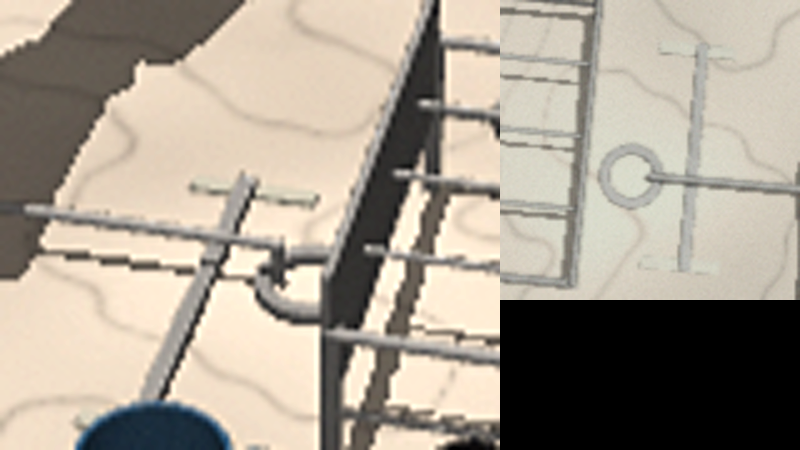

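Emit:
{"fn": "jog_arm", "kwargs": {"plan": [{"x": -0.015, "y": 0, "z": 0, "wx": 0, "wy": 0, "wz": 0}, {"x": -0.03, "y": 0, "z": 0, "wx": 0, "wy": 0, "wz": 0}, {"x": -0.045, "y": 0, "z": 0, "wx": 0, "wy": 0, "wz": 0}, {"x": -0.06, "y": 0, "z": 0, "wx": 0, "wy": 0, "wz": 0}, {"x": -0.07, "y": 0, "z": 0, "wx": 0, "wy": 0, "wz": 0}, {"x": -0.08, "y": 0, "z": 0, "wx": 0, "wy": 0, "wz": 0}, {"x": -0.08, "y": 0, "z": 0, "wx": 0, "wy": 0, "wz": 0}]}}

```text
t: 11.47
eef_pos: [0.5045, -0.2268, 0.0205]
tool_rot: [0.001, 0.732, 0.682, -0.001]
contact_force: [0.7, 1.1, -0.7]
gripper_width: 0.19
```

Emit:
{"fn": "jog_arm", "kwargs": {"plan": [{"x": -0.007, "y": 0, "z": 0, "wx": 0, "wy": 0, "wz": 0}, {"x": -0.007, "y": 0, "z": 0, "wx": 0, "wy": 0, "wz": 0}, {"x": -0.007, "y": 0, "z": 0, "wx": 0, "wy": 0, "wz": 0}]}}

```text
t: 11.72
eef_pos: [0.5044, -0.2285, 0.0205]
tool_rot: [0.001, 0.732, 0.682, -0.001]
contact_force: [-0.5, 0.0, -0.8]
gripper_width: 0.192
```

Emit:
{"fn": "jog_arm", "kwargs": {"plan": [{"x": -0.007, "y": 0, "z": 0, "wx": 0, "wy": 0, "wz": 0}, {"x": -0.007, "y": 0, "z": 0, "wx": 0, "wy": 0, "wz": 0}, {"x": -0.007, "y": 0, "z": 0, "wx": 0, "wy": 0, "wz": 0}]}}

```text
t: 11.97
eef_pos: [0.5043, -0.2301, 0.0205]
tool_rot: [0.001, 0.732, 0.681, -0.001]
contact_force: [-0.4, 1.0, -1.3]
gripper_width: 0.193
```

Emit:
{"fn": "jog_arm", "kwargs": {"plan": [{"x": -0.006, "y": 0, "z": 0, "wx": 0, "wy": 0, "wz": 0}, {"x": -0.006, "y": 0, "z": 0, "wx": 0, "wy": 0, "wz": 0}, {"x": -0.006, "y": 0, "z": 0, "wx": 0, "wy": 0, "wz": 0}]}}

```text
t: 12.22
eef_pos: [0.5042, -0.2313, 0.0205]
tool_rot: [0.001, 0.732, 0.681, -0.001]
contact_force: [0.3, 0.9, -1.9]
gripper_width: 0.195
```

Emit:
{"fn": "jog_arm", "kwargs": {"plan": [{"x": -0.006, "y": 0, "z": 0, "wx": 0, "wy": 0, "wz": 0}, {"x": -0.006, "y": 0, "z": 0, "wx": 0, "wy": 0, "wz": 0}, {"x": -0.006, "y": 0, "z": 0, "wx": 0, "wy": 0, "wz": 0}]}}

```text
t: 12.47
eef_pos: [0.5041, -0.2326, 0.0205]
tool_rot: [0.001, 0.732, 0.681, -0.001]
contact_force: [0.2, 0.7, -1.6]
gripper_width: 0.195
```

Emit:
{"fn": "jog_arm", "kwargs": {"plan": [{"x": -0.006, "y": 0, "z": 0, "wx": 0, "wy": 0, "wz": 0}, {"x": -0.006, "y": 0, "z": 0, "wx": 0, "wy": 0, "wz": 0}, {"x": -0.006, "y": 0, "z": 0, "wx": 0, "wy": 0, "wz": 0}]}}

```text
t: 12.72
eef_pos: [0.5039, -0.234, 0.0205]
tool_rot: [0.001, 0.732, 0.681, -0.001]
contact_force: [-0.1, 0.2, -1.1]
gripper_width: 0.195
```

Emit:
{"fn": "jog_arm", "kwargs": {"plan": [{"x": -0.005, "y": 0, "z": 0, "wx": 0, "wy": 0, "wz": 0}, {"x": -0.005, "y": 0, "z": 0, "wx": 0, "wy": 0, "wz": 0}, {"x": -0.005, "y": 0, "z": 0, "wx": 0, "wy": 0, "wz": 0}]}}

```text
t: 12.97
eef_pos: [0.5039, -0.2347, 0.0205]
tool_rot: [0.001, 0.732, 0.681, -0.001]
contact_force: [-0.2, 2.4, -1.4]
gripper_width: 0.191
```

Emit:
{"fn": "jog_arm", "kwargs": {"plan": [{"x": -0.005, "y": 0, "z": 0, "wx": 0, "wy": 0, "wz": 0}, {"x": -0.005, "y": 0, "z": 0, "wx": 0, "wy": 0, "wz": 0}, {"x": -0.005, "y": 0, "z": 0, "wx": 0, "wy": 0, "wz": 0}]}}

```text
t: 13.22
eef_pos: [0.5039, -0.2349, 0.0204]
tool_rot: [0.001, 0.732, 0.682, -0.001]
contact_force: [0.4, 4.8, -2.8]
gripper_width: 0.192
```

```bash
python3 - <<'E'
from h import *
for i in range(4):
    o,p,R=pose();print(o['t'],p,o['contact_force'].round(2),o['torque'].round(2));cams.read_camera('top')
E
```

```text
13.2167 [ 0.50394353 -0.23489758  0.02039246] [ 0.42  4.77 -2.78] [ 0.98 -0.15 -0.1 ]
13.2667 [ 0.5039442  -0.23494109  0.02039977] [ 0.28  4.93 -2.15] [ 0.96 -0.14 -0.08]
13.3167 [ 0.50395615 -0.23494534  0.02040971] [ 0.83  5.17 -1.62] [ 1.02 -0.1  -0.04]
13.3667 [ 0.50396126 -0.23492931  0.02041747] [ 0.62  5.74 -1.39] [ 1.04 -0.13 -0.06]
```

Emit:
{"fn": "jog_arm", "kwargs": {"plan": [{"x": -0.006, "y": 0, "z": 0, "wx": 0, "wy": 0, "wz": 0}, {"x": -0.006, "y": 0, "z": 0, "wx": 0, "wy": 0, "wz": 0}, {"x": -0.006, "y": 0, "z": 0, "wx": 0, "wy": 0, "wz": 0}, {"x": -0.006, "y": 0, "z": 0, "wx": 0, "wy": 0, "wz": 0}]}}

```text
t: 13.75
eef_pos: [0.504, -0.235, 0.0203]
tool_rot: [0.0, 0.731, 0.682, -0.0]
contact_force: [1.1, 6.8, -3.2]
gripper_width: 0.19
```

```bash
python3 - <<'E'
from h import *
for i in range(4):
    o,p,R=pose();print(o['t'],p,o['contact_force'].round(2),o['torque'].round(2));cams.read_camera('top')
E
```

```text
13.75 [ 0.50400206 -0.23503108  0.02029714] [ 1.09  6.83 -3.17] [ 1.14 -0.15 -0.12]
13.8 [ 0.50400423 -0.23501952  0.02027936] [ 0.73  6.08 -1.97] [ 1.11 -0.14 -0.1 ]
13.85 [ 0.50399873 -0.23498883  0.02028584] [ 1.23  6.25 -2.85] [ 1.13 -0.2  -0.06]
13.9 [ 0.50402342 -0.23500811  0.0202945 ] [ 0.46  6.01 -2.65] [ 1.11 -0.21 -0.1 ]
```

Emit:
{"fn": "jog_arm", "kwargs": {"plan": [{"x": 0.01, "y": 0, "z": 0, "wx": 0, "wy": 0, "wz": 0}, {"x": 0.025, "y": 0, "z": 0, "wx": 0, "wy": 0, "wz": 0}, {"x": 0.05, "y": 0, "z": 0, "wx": 0, "wy": 0, "wz": 0}, {"x": 0.065, "y": 0, "z": 0, "wx": 0, "wy": 0, "wz": 0}, {"x": 0.065, "y": 0, "z": 0, "wx": 0, "wy": 0, "wz": 0}, {"x": 0.065, "y": 0, "z": -0.05, "wx": 0, "wy": 0, "wz": 0}, {"x": 0.065, "y": 0, "z": -0.12, "wx": 0, "wy": 0, "wz": 0}, {"x": 0.065, "y": 0, "z": -0.22, "wx": 0, "wy": 0, "wz": 0}, {"x": 0.065, "y": 0, "z": -0.3, "wx": 0, "wy": 0, "wz": 0}, {"x": 0.065, "y": 0, "z": -0.35, "wx": 0, "wy": 0, "wz": 0}, {"x": 0.065, "y": 0, "z": -0.35, "wx": 0, "wy": 0, "wz": 0}]}}

```text
t: 14.87
eef_pos: [0.5064, -0.2228, 0.0929]
tool_rot: [0.003, 0.732, 0.682, 0.001]
contact_force: [0.4, 0.2, -2.0]
gripper_width: 0.192
```

```bash
python3 - <<'E'
from h import *
o,p,R=pose();print(p,o['contact_force'])
a=snap('top','t6.png',(230,170,350,290),4)
a=snap('scene','s6.png',(220,170,320,260),5)
a=cv2.imread('pics/s6.png')[:450,:320];b=cv2.imread('pics/t6.png');c=np.zeros((480,800,3),np.uint8);c[:450,:320]=a;c[:,320:]=b
cv2.imwrite('pics/m6.png',cv2.convertScaleAbs(c,alpha=1.5))
to([.49,-.36,.09],50);to([.434,-.370,.0185],-5)
E
```

```text
[ 0.50643819 -0.22279178  0.09294897] [ 0.44418701  0.1913851  -2.03858232]
xyz [-0.6919 -0.0254  0.0032] w [0.0004 0.0003 0.1998] rows 5.0
xyz [-0.761  -0.3015  0.3605] w [6.000e-04 1.000e-04 5.054e-01] rows 12.7
```

View pics/m6.png

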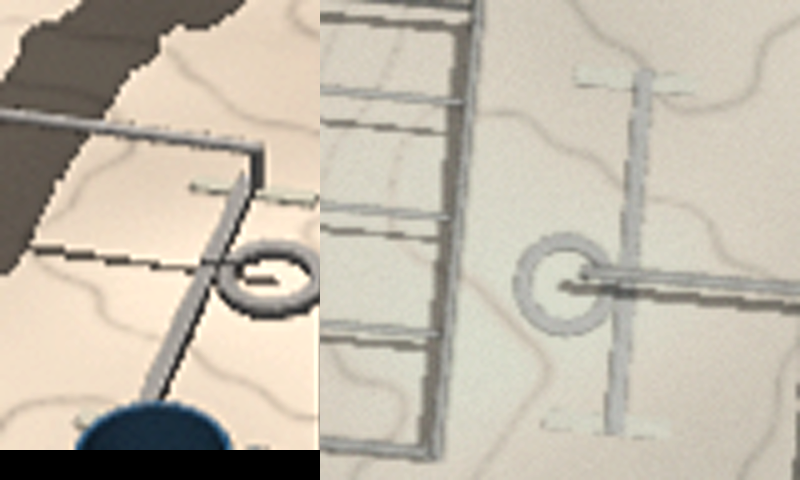

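Emit:
{"fn": "jog_arm", "kwargs": {"plan": [{"x": -0.1, "y": 0, "z": 0, "wx": 0, "wy": 0, "wz": 0.0}, {"x": -0.22, "y": 0, "z": 0, "wx": 0, "wy": 0, "wz": 0.02}, {"x": -0.35, "y": -0.01, "z": 0, "wx": 0, "wy": 0, "wz": 0.05}, {"x": -0.47, "y": -0.02, "z": 0, "wx": 0, "wy": 0, "wz": 0.08}, {"x": -0.57, "y": -0.02, "z": 0, "wx": 0, "wy": 0, "wz": 0.115}, {"x": -0.65, "y": -0.025, "z": 0, "wx": 0, "wy": 0, "wz": 0.15}, {"x": -0.69, "y": -0.025, "z": 0, "wx": 0, "wy": 0, "wz": 0.18}, {"x": -0.69, "y": -0.025, "z": 0, "wx": 0, "wy": 0, "wz": 0.2}, {"x": -0.69, "y": -0.025, "z": 0, "wx": 0, "wy": 0, "wz": 0.2}, {"x": -0.69, "y": -0.025, "z": 0, "wx": 0, "wy": 0, "wz": 0.2}]}}

```text
t: 15.8
eef_pos: [0.4892, -0.3603, 0.0897]
tool_rot: [0.0, 0.907, 0.422, -0.001]
contact_force: [-0.0, 0.1, -1.6]
gripper_width: 0.195
```

```bash
python3 - <<'E'
from h import *
to([.434,-.370,.09],-5)
E
```

```text
xyz [-0.2147 -0.1801 -0.0014] w [2.000e-04 4.000e-04 3.051e-01] rows 7.7
```

Emit:
{"fn": "jog_arm", "kwargs": {"plan": [{"x": -0.03, "y": -0.02, "z": 0, "wx": 0, "wy": 0, "wz": 0.035}, {"x": -0.06, "y": -0.05, "z": 0, "wx": 0, "wy": 0, "wz": 0.07}, {"x": -0.09, "y": -0.08, "z": 0, "wx": 0, "wy": 0, "wz": 0.105}, {"x": -0.12, "y": -0.1, "z": 0, "wx": 0, "wy": 0, "wz": 0.14}, {"x": -0.15, "y": -0.13, "z": 0, "wx": 0, "wy": 0, "wz": 0.175}, {"x": -0.18, "y": -0.15, "z": 0, "wx": 0, "wy": 0, "wz": 0.21}, {"x": -0.2, "y": -0.17, "z": 0, "wx": 0, "wy": 0, "wz": 0.245}, {"x": -0.21, "y": -0.18, "z": 0, "wx": 0, "wy": 0, "wz": 0.28}, {"x": -0.215, "y": -0.18, "z": 0, "wx": 0, "wy": 0, "wz": 0.305}, {"x": -0.215, "y": -0.18, "z": 0, "wx": 0, "wy": 0, "wz": 0.305}, {"x": -0.215, "y": -0.18, "z": 0, "wx": 0, "wy": 0, "wz": 0.305}]}}

```text
t: 16.72
eef_pos: [0.4339, -0.3699, 0.0895]
tool_rot: [0.0, 0.999, -0.042, -0.001]
contact_force: [-0.2, 0.2, -1.8]
gripper_width: 0.196
```

```bash
python3 - <<'E'
from h import *
o,p,R=pose();print(p,R.as_matrix().round(4)[2])
to([.434,-.370,.0188],-5)
E
```

```text
[ 0.43389717 -0.36985288  0.0894796 ] [-1.3e-03  9.0e-04 -1.0e+00]
xyz [0.001  0.0004 0.3534] w [0.0003 0.0004 0.0012] rows 1.7
```

Emit:
{"fn": "jog_arm", "kwargs": {"plan": [{"x": 0.001, "y": 0, "z": 0.12, "wx": 0, "wy": 0.001, "wz": 0.001}, {"x": 0.001, "y": 0, "z": 0.22, "wx": 0, "wy": 0.0013, "wz": 0.001}, {"x": 0.001, "y": 0, "z": 0.29, "wx": 0, "wy": 0.0013, "wz": 0.001}, {"x": 0.001, "y": 0, "z": 0.33, "wx": 0, "wy": 0.0013, "wz": 0.001}, {"x": 0.001, "y": 0, "z": 0.345, "wx": 0, "wy": 0.0013, "wz": 0.001}, {"x": 0.001, "y": 0, "z": 0.355, "wx": 0, "wy": 0.0013, "wz": 0.001}, {"x": 0.001, "y": 0, "z": 0.355, "wx": 0, "wy": 0.0013, "wz": 0.001}, {"x": 0.001, "y": 0, "z": 0.355, "wx": 0, "wy": 0.0013, "wz": 0.001}]}}

```text
t: 17.38
eef_pos: [0.4347, -0.3704, 0.0193]
tool_rot: [0.001, 0.999, -0.043, 0.002]
contact_force: [0.1, -0.6, -2.0]
gripper_width: 0.193
```

Emit:
{"fn": "jog_arm", "kwargs": {"plan": [{"x": 0, "y": 0, "z": 0.005, "wx": 0, "wy": 0, "wz": 0}, {"x": 0, "y": 0, "z": 0.007, "wx": 0, "wy": 0, "wz": 0}, {"x": 0, "y": 0, "z": 0.007, "wx": 0, "wy": 0, "wz": 0}, {"x": 0, "y": 0, "z": 0.007, "wx": 0, "wy": 0, "wz": 0}]}}

```text
t: 17.72
eef_pos: [0.4352, -0.3708, 0.0184]
tool_rot: [0.001, 0.999, -0.043, 0.003]
contact_force: [0.0, -0.9, 1.2]
gripper_width: 0.195
```

On the counter now; release and rise.

Emit:
{"fn": "jog_arm", "kwargs": {"plan": [{"x": 0, "y": 0, "z": 0, "wx": 0, "wy": 0, "wz": 0}, {"x": 0, "y": 0, "z": 0, "wx": 0, "wy": 0, "wz": 0}, {"x": 0, "y": 0, "z": 0, "wx": 0, "wy": 0, "wz": 0}, {"x": 0, "y": 0, "z": 0, "wx": 0, "wy": 0, "wz": 0}, {"x": 0, "y": 0, "z": 0, "wx": 0, "wy": 0, "wz": 0}, {"x": 0, "y": 0, "z": 0, "wx": 0, "wy": 0, "wz": 0}, {"x": 0, "y": 0, "z": 0, "wx": 0, "wy": 0, "wz": 0}, {"x": 0, "y": 0, "z": 0, "wx": 0, "wy": 0, "wz": 0}], "hand": 1}}

```text
t: 18.38
eef_pos: [0.4352, -0.3707, 0.0184]
tool_rot: [0.001, 0.999, -0.043, 0.003]
contact_force: [-0.4, 0.1, 0.1]
gripper_width: 1.001
```

Emit:
{"fn": "jog_arm", "kwargs": {"plan": [{"x": 0, "y": 0, "z": -0.05, "wx": 0, "wy": 0, "wz": 0}, {"x": 0, "y": 0, "z": -0.15, "wx": 0, "wy": 0, "wz": 0}, {"x": 0, "y": 0, "z": -0.3, "wx": 0, "wy": 0, "wz": 0}, {"x": 0, "y": 0, "z": -0.5, "wx": 0, "wy": 0, "wz": 0}, {"x": 0, "y": 0, "z": -0.7, "wx": 0, "wy": 0, "wz": 0}, {"x": 0, "y": 0, "z": -0.85, "wx": 0, "wy": 0, "wz": 0}, {"x": 0, "y": 0, "z": -0.85, "wx": 0, "wy": 0, "wz": 0}, {"x": 0, "y": 0, "z": -0.85, "wx": 0, "wy": 0, "wz": 0}, {"x": 0, "y": 0, "z": -0.85, "wx": 0, "wy": 0, "wz": 0}]}}

```text
t: 19.13
eef_pos: [0.4339, -0.37, 0.1884]
tool_rot: [0.001, 0.999, -0.043, 0.003]
contact_force: [-0.2, 0.0, -0.1]
gripper_width: 0.999
```

```bash
python3 - <<'E'
from h import *
snap('scene','s7.png')
im=cv2.imread('pics/s7.png');cv2.imwrite('pics/s7c.png',cv2.convertScaleAbs(cv2.resize(im[150:310,90:400],None,fx=2.5,fy=2.5,interpolation=cv2.INTER_CUBIC),alpha=1.4))
E
```

```text
(no output)
```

View pics/s7c.png

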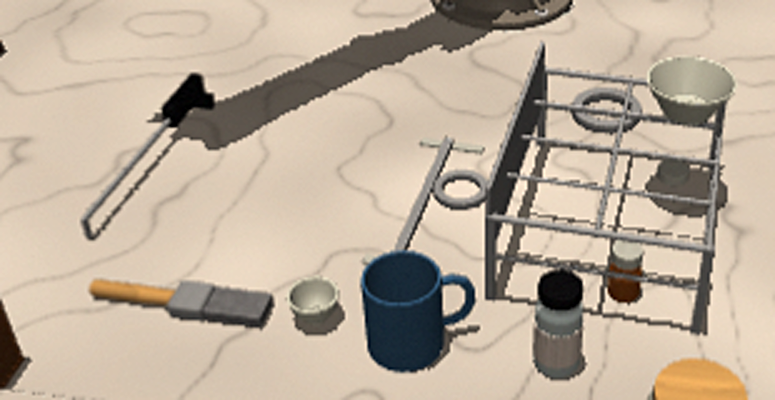

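The rod stands at crop (150,150), and the ring at (460,188) lies against the bar, outside the guard. Nothing else has moved.

```bash
python3 -c "
from station import bot
print(bot.hand_in())"
```

```text
the job is handed in; nothing more can be done
None
```

The job is done and handed in at about 19 s. I hooked the smaller ring through its hole, drew it out under the guard and pressed it onto the stop bar at a steady 6 N or so. I then backed the finger off, lifted it clear and set the rod down on its old spot, about 0.4 m from the ring.

- **Ring:** the last pictures show it against the bar's guard-side face, outside the guard. After the finger was out I checked this only by picture, so a gap under about 1 mm would not show.
- **Rod and gripper:** the rod stands on its foot and tip. The gripper is open above it, touching nothing.
- **Other things:** the bystanders, the bar and the rack look unmoved.
- **Disagreements:** the two cameras placed the rod tip about 2 cm apart sideways. A later view matched the arm's own reading to about 2 mm. No check failed.

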